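# Inspect a glaze test tile under the bench lamp

### The job

Switch on the bench lamp by pressing the push button on its base fully down and letting it spring back; then draw the tall test tile up out of the slotted rack and hold it in the air over the middle of the round wooden bat, at least 10 cm clear of the table, tilted about halfway between upright and lying flat, glazed face slanting upward and its bare foot end lower than its top end (facing whichever way round suits). Finish while still holding it there, still, and leave the short tiles in their slots and the other pots and tools where they are.

Things in the scene. Friction and masses are not known exactly. Their poses are not given: they have to be found in the camera images.
- lamp_button (a joint): The push button's travel: 0 released, 0.006 m fully down. A spring pushes it back; fully down takes about 5 N.
- lamp_button_top (a point): Centre of the top of the lamp's push button, a grey round cap of 28 mm diameter, pressed straight down; this point moves with the cap. The button stands on the robot-side end of the lamp base.
- lamp: Fixed bench lamp. Flat grey base 240 (lamp's x, roughly away from the robot) x 110 x 22 mm, origin at the centre of its underside. The button stands 80 mm from the origin towards lamp -x; a thin pole 95 mm towards +x carries the 200 mm wide lamp head, 0.38 to 0.43 m above the table, 135 mm from the origin towards +x.
- rack: Fixed wooden rack, 230 x 90 x 52 mm high, origin at the centre of its underside. Four slots in its top, 50 mm apart along its x axis (at -75, -25, 25, 75 mm), each 11.5 mm wide along x, 63 mm long along y, 40 mm deep (slot floor 12 mm above the table). One tile stands on edge in each slot.
- tall_tile: Tall fired-clay test tile, upright in any one slot: 9 mm thick (x), 60 wide (y), 130 tall (z), about 0.15 kg. Origin at the centre of its foot end, z axis towards its top end. Its top is 142 mm above the table, 55 mm above the short tiles. Its +x face is glazed (white patches above the bare lowest 45 mm) and looks roughly away from the robot at the start.
- tall_mid (a point): Centre of the tall tile: 65 mm above the middle of its foot end, along its z axis.
- bat: Round flat plywood bat lying on the table, fixed, 180 mm diameter, 12 mm thick, origin at the centre of its underside. The tile is held over it.
- short_tile0: A short test tile, 9 x 60 x 75 mm tall, upright in its slot, top 87 mm above the table, origin at the centre of its underside. Bystander.
- short_tile1: A short test tile, 9 x 60 x 75 mm tall, upright in its slot, top 87 mm above the table, origin at the centre of its underside. Bystander.
- short_tile2: A short test tile, 9 x 60 x 75 mm tall, upright in its slot, top 87 mm above the table, origin at the centre of its underside. Bystander.
- mug: White mug, 80 mm diameter, 90 mm high, origin at the centre of its underside, beyond the bat. Bystander.
- bowl: Clay bowl, 120 mm diameter, 50 mm high, origin at the centre of its underside, beyond the bat. Bystander.
- glaze_jar: Jar with lid, 60 mm diameter, 70 mm high, origin at the centre of its underside, right of the rack. Bystander.
- brush: Brush lying flat on the table, left of the lamp. Bystander.
- clay_pot_lid: Clay disc, 70 mm diameter, 18 mm thick, origin at the centre of its underside, robot side of the lamp. Bystander.
Mind the look-alikes: they are no part of the job. What is shaped like the tall_tile but turquoise is not meant.

How it is judged (in metres and radians):
On the way, in this order (a step that is already met when the one before it is completed fails the run):
1. the lamp's button is pressed fully down (value of joint lamp_button above 0.005 m), for 0.05 s.
2. the button has sprung back (value of joint lamp_button below 0.0015 m), for 0.1 s.
3. the tall tile is drawn up clear of the rack (height (world z) of tall_tile above 0.058 m), for 0.1 s.
At the end, for the whole second after the job is handed in: Tall tile still (<3 cm/s), held by the fingers alone, foot >92 mm above the table, centre within 70 mm of the bat's in plan, glazed face's normal 28-62 deg from straight up, long axis <72 deg from vertical; button up (<1.5 mm); short tiles within 15 mm, other things within 40 mm of their start (height (world z) of tall_tile above 0.092 m and horizontal distance between tall_mid and bat below 0.07 m and angle between tall_tile's own x axis and vertical between 0.4886 and 1.0819 rad and angle between tall_tile's own z axis and vertical below 1.2564 rad and contact force between the fingers and tall_tile above 1 N and contact force between tall_tile and rack below 0.2 N and contact force between tall_tile and lamp below 0.2 N and contact force between tall_tile and bat below 0.2 N and linear speed of tall_tile below 0.03 m/s and value of joint lamp_button below 0.0015 m and distance of each of short_tile0, short_tile1, short_tile2 from where it was at the start of the episode below 0.015 m and distance of each of mug, bowl, glaze_jar, brush, clay_pot_lid from where it was at the start of the episode below 0.04 m); the arm keeps its last pose, push and grip.
It fails at once if a short tile is pulled or knocked out of place (distance of any of short_tile0, short_tile1, short_tile2 from where it was at the start of the episode above 0.02 m).
It fails at once if a bystander is knocked away (distance of any of mug, bowl, glaze_jar, brush, clay_pot_lid from where it was at the start of the episode above 0.06 m).
It also fails if it takes over 48 s, if anything falls off the work surface, if the arm or the gripper's body presses on something with over 40 N, if the wrist force passes 120 N, or if a joint passes its speed limit or range.

### The arm

A 6-joint arm with a two-finger parallel gripper is mounted at the origin on the work surface. World frame = base frame: x ahead of the robot, y to its left, z up, the work surface at z = 0. Lengths are in m, angles in degrees, forces in N, time in s.
With the tool pointing down it reaches from about 0.35 to 0.95 m from the base axis. Payload 17.4 kg.
Tool frame: the origin (TCP) lies midway between the tips of the shut fingers; the grasp point (between the pads) lies 19 mm behind it; z points along the fingers, y is the line along which they close (so a half turn about z gives the same grasp; the last joint's range is limited). The gripper opens to 93 mm and grips with 3 to 60 N. Pads are 15 mm wide; open, the fingers measure 128 mm over their backs; the gripper's body (75 mm by 188 mm) begins 65 mm behind the grasp point.
Start: joints at [73.293, 6.646, 82.598, -0, 90.757, -2.166], TCP at [0.169, 0.653, 0.219] pointing down, gripper open.
Joint ranges: [-162.19, 162.19], [-47.58, 125.68], [4.15, 143.07], [-65.23, 245.23], [0.69, 171.88], [-170.13, 170.13]. Speed limits (degrees/s): [108.29, 108.29, 127.2, 180, 180, 180].

### API

Orientations are given as a 3x3 rotation matrix whose columns are the frame's x, y, z axes.
In Python, from station import robot gives the robot as it stands.
- The arm moves only by the tool arm_command, never from a script. Its argument "steps" is a list of rows, each a list of 3 entries, a list of its own where there are three numbers: the shift along the world's x, y, z each as a share of 0.15 m, from -1 to 1, then the turn about the world's z as a share of 0.5 rad, from -1 to 1, then the closure, from 0 (fully open) to 1 (shut). In form: [[[dx, dy, dz], spin, grip], ...]. A call has exactly 8 rows; each row shifts and turns the commanded pose from where the row before left it; what a row does not reach is not made up. A row lasts 1/8 s, in which the tool goes at most 62.5 mm and 10.7 degrees, less where a joint would pass 70% of its speed; a pose out of reach is approached as far as the arm can. A call with a number of a shift or a turn outside -1 to 1 is refused whole. A call with a gripper value outside its range is refused whole. The fingers move at their own pace and stop on an object; "force" is the grip in N (left out, the last holds). Time passes only in rows, so rows that do not move let the fingers close, or fill a call up. It gives the time, the measured TCP pose, the force, the opening and the grip force at its end, in the units of the state.
- robot.observe(): the state, without advancing time (a new reading comes with each control period).
- robot.read_camera(name): name is "scene" or "top"; returns a dict with "frame" (480x640x3 uint8, red, green, blue), "mtx" (3x3 intrinsics, pixels), "eye" and "orientation" of the camera in the world. Camera axes: x right, y down, z forward; pixel columns grow to the right and rows downward; lengths in m; the calibration is good to about 2 mm. A picture is of the moment at which its call begins. There is no depth.
- robot.sign_off(): hands the job in; it is judged then, once.
Trained networks look in a picture, given as the dict that the camera call returned (one of the last four; its "shot" number tells which), for a name from the list of things; names that differ only in an ending like _2 or _b are one class to them, and where a whole thing is asked for, a point or a joint stands for the part that bears it (a point fixed in the world has none). Each returns a list of dicts, best first, with "confidence" (0 to 1); they miss things now and then, are a little off and sometimes report something else, mostly with a low value. They report only what shows in the picture. A call takes as long as a camera call. They do not tell look-alikes from the thing itself.
- robot.regions_of(picture, label): "mask" (480x640 bool, what is visible of it) and "box" ([left, top, right, bottom] in pixels, round what is visible of it).
The state is a dict: "clock": time; "qpos": joint angles; "joint_velocities": joint speeds; "joint_efforts": joint torques, N m; "ee_pos": TCP position; "tcp_rot": TCP orientation; "force": force on the tool from outside, world axes, zero at the start; "torque": the same for the moment, N m; "width": finger opening in m; "finger_force": force on a finger pad.
Only numpy, scipy, OpenCV 4.12 (cv2) and the standard library are available. Lean on these libraries where they do the work, as an engineer would, in place of code of your own. Each camera call takes 0.05 s, during which the arm holds its last target. There are 200 camera calls.

## Working session

There is one attempt and no reset: what is moved stays moved. The work goes in short steps, Python scripts to look and compute and a tool call to move; the robot and the scene stay as the last step left them, time stands still between calls to the robot, and variables do not carry over. Pictures are saved under pics/ and viewed, at most 10 in all, crops included, and the job is handed in when it is done.

Besides the shell and the picture viewer there is one more tool, called after "Emit:" by a JSON object that holds its "method" and its "body". arm_command: Moves the arm, as the interface text tells. Its arguments: {"type":"object","properties":{"steps":{"type":"array"},"force":{"type":"number"}},"required":["steps"]}

```bash
mkdir -p pics
cat > h.py <<'E'
from station import robot
import numpy as np, cv2
def ray(p,u,v):
    d=np.array(p["orientation"])@np.linalg.inv(np.array(p["mtx"]))@np.array([u,v,1.]); return np.array(p["eye"]),d
def at_z(p,u,v,z):
    e,d=ray(p,u,v); return e+d*(z-e[2])/d[2]
def proj(p,X):
    c=np.array(p["mtx"])@(np.array(p["orientation"]).T@(np.array(X)-np.array(p["eye"]))); return c[:2]/c[2]
def save(p,n): cv2.imwrite("pics/"+n,cv2.cvtColor(p["frame"],cv2.COLOR_RGB2BGR))
E
python3 - <<'E'
from h import *
for c in("scene","top"):
    p=robot.read_camera(c); save(p,c+"0.png"); print(c,np.round(p["eye"],3),np.round(p["orientation"],2).tolist())
    for n in ["lamp_button_top","lamp","rack","tall_tile","bat","short_tile0","mug","bowl","glaze_jar","brush","clay_pot_lid"]:
        for r in robot.regions_of(p,n)[:5]:
            m=r["mask"]; ys,xs=np.nonzero(m); print(n,round(r["confidence"],2),np.round(r["box"]),np.round([xs.mean(),ys.mean()],1))
E
```

```text
scene [ 1.305 -0.584  1.072] [[0.63, 0.55, -0.54], [0.77, -0.45, 0.44], [-0.0, -0.7, -0.72]]
lamp_button_top 0.42 [402. 200. 412. 204.] [406.  200.4]
lamp_button_top 0.24 [232. 261. 254. 280.] [242.9 269.7]
lamp 0.86 [388. 116. 507. 253.] [444.3 186.5]
lamp 0.49 [260. 281. 286. 315.] [271.2 298.5]
rack 0.81 [224. 263. 297. 340.] [261.1 304.7]
rack 0.7 [154. 291. 178. 328.] [163.4 310. ]
rack 0.48 [342. 287. 374. 331.] [356.7 307. ]
tall_tile 0.84 [204. 283. 231. 328.] [217.5 306. ]
tall_tile 0.57 [258. 281. 283. 317.] [271.3 298.7]
bat 0.73 [286. 217. 346. 263.] [315.1 238.4]
bat 0.63 [231. 262. 253. 280.] [242.8 269.6]
bat 0.54 [223. 266. 299. 341.] [260.5 305.6]
short_tile0 0.66 [243. 274. 263. 292.] [252.5 281.1]
short_tile0 0.58 [234. 261. 254. 283.] [242.6 269.8]
mug 0.61 [340. 289. 372. 334.] [357.  306.4]
bowl 0.8 [374. 262. 418. 296.] [394.8 277.4]
glaze_jar 0.57 [151. 292. 180. 328.] [163.3 309.7]
brush 0.59 [402. 176. 445. 208.] [426.2 192.4]
brush 0.44 [232. 263. 251. 279.] [243.3 269.3]
clay_pot_lid 0.74 [316. 188. 343. 205.] [327.  196.9]
clay_pot_lid 0.26 [285. 218. 346
[... 154 characters left out ...]
169.8 241.2]
lamp 0.78 [ 84.  92. 211. 263.] [162.8 170. ]
rack 0.97 [388. 181. 429. 282.] [406.3 234.2]
tall_tile 0.7 [440. 229. 475. 244.] [456.9 234.7]
tall_tile 0.68 [398. 192. 428. 204.] [412.6 197.5]
bat 0.6 [262. 236. 334. 312.] [298.  271.5]
short_tile0 0.7 [397. 234. 423. 244.] [407.4 240.6]
short_tile0 0.69 [395. 220. 424. 222.] [410.  219.7]
short_tile0 0.57 [393. 263. 423. 267.] [408.2 262. ]
mug 0.57 [319. 125. 357. 175.] [337.1 147.6]
bowl 0.57 [254. 130. 301. 178.] [274.7 155. ]
glaze_jar 0.74 [486. 267. 516. 288.] [500.3 278.8]
glaze_jar 0.43 [165. 236. 176. 247.] [169.8 240.9]
brush 0.6 [121. 213. 140. 291.] [129.5 243.5]
clay_pot_lid 0.77 [224. 310. 256. 336.] [238.1 322.4]
```

View pics/scene0.png

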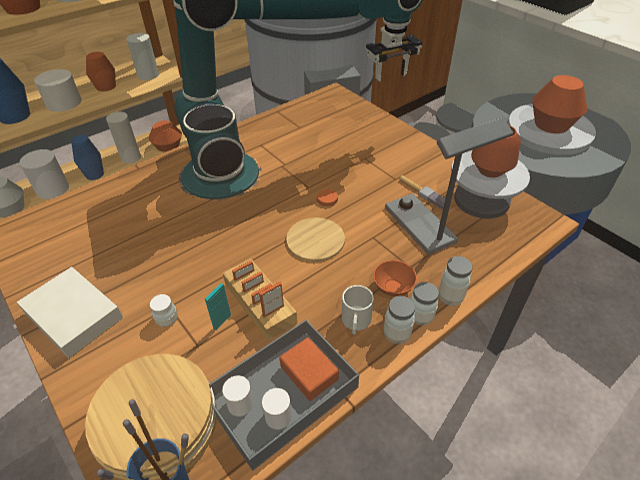

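View pics/top0.png

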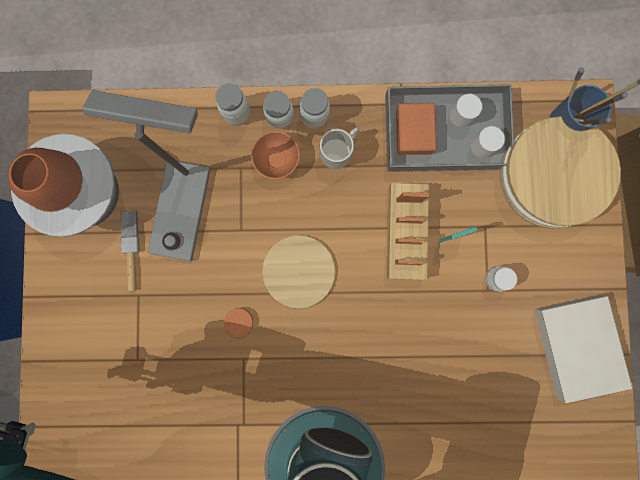

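The scene view shows the lamp with its button at (405,201), the bat at (315,239) and the rack at (261,305). The top view shows the button at (171,241), the bat at (299,272) and the rack at (408,232).

Things that could be taken for the tall tile (scene pixels):
- Clay tile in the rack's far slot, (271,298).
- Turquoise tile on the table, (217,306).
- Short tiles, (243,268), (252,281) and one more near (262,290).

I choose (271,298), which is (412,197) in the top view. Next I check it in a crop and measure.

Run:
```python
from h import *
s=robot.read_camera("scene"); t=robot.read_camera("top")
a=cv2.resize(s["frame"][250:350,190:320],None,fx=4,fy=4,interpolation=cv2.INTER_CUBIC)
b=cv2.resize(t["frame"][170:290,380:480],None,fx=4,fy=4,interpolation=cv2.INTER_CUBIC)[:400]
b=cv2.resize(t["frame"][175:285,380:440],(218,400),interpolation=cv2.INTER_CUBIC)
cv2.imwrite("pics/crop.png",cv2.cvtColor(np.hstack([a,b]),cv2.COLOR_RGB2BGR))
def show(n,p,lab,z,i=0):
    r=robot.regions_of(p,lab)[i]; c,_=cv2.findContours(r["mask"].astype(np.uint8),0,1); c=max(c,key=cv2.contourArea)
    (x,y),wh,an=cv2.minAreaRect(c); print(n,round(r["confidence"],2),(round(x,1),round(y,1)),np.round(wh,1),round(an,1),np.round(at_z(p,x,y,z),4))
    return c
show("btn",t,"lamp_button_top",.03); show("bat",t,"bat",.012); c=show("rack",t,"rack",.052)
print([np.round(at_z(t,*q,.052)[:2],3).tolist() for q in cv2.boxPoints(cv2.minAreaRect(c))])
show("jar",t,"glaze_jar",.07);show("lid",t,"clay_pot_lid",.018);show("mug",t,"mug",.09);show("bowl",t,"bowl",.05)
for i in range(2): show("tall",t,"tall_tile",.142,i); show("tallS",s,"tall_tile",.08,i)
for u,v in[(205,170),(148,252),(194,261)]: print("lampcorner",at_z(t,u,v,.022).round(3))
print(at_z(t,171,240,.03).round(3)); print({k:np.round(v,3).tolist() for k,v in robot.observe().items() if k in("clock","ee_pos","tcp_rot","force","width")})
```

```text
btn 0.58 (169.5, 241.0) [10. 11.] 90.0 [0.5493 0.373  0.03  ]
bat 0.72 (298.0, 272.0) [72. 72.] 90.0 [0.4694 0.0583 0.012 ]
rack 0.69 (407.2, 231.1) [41.  95.4] 1.8 [ 0.5636 -0.2066  0.052 ]
[[0.452, -0.151], [0.682, -0.164], [0.677, -0.263], [0.447, -0.248]]
jar 0.78 (500.5, 279.0) [24. 31.] 90.0 [ 0.4463 -0.4183  0.07  ]
lid 0.74 (238.2, 322.2) [27.6 28.3] 45.0 [0.3488 0.2055 0.018 ]
mug 0.72 (336.4, 145.1) [33.8 47. ] 17.7 [ 0.7675 -0.0392  0.09  ]
bowl 0.74 (274.5, 155.0) [46. 47.] 90.0 [0.7552 0.1112 0.05  ]
tall 0.77 (412.0, 197.5) [ 9. 30.] 90.0 [ 0.6319 -0.2051  0.142 ]
tallS 0.89 (217.9, 306.1) [43.9 21.6] 76.0 [ 0.5629 -0.328   0.08  ]
tall 0.47 (466.5, 231.5) [ 3.8 18.3] 71.6 [ 0.5533 -0.3241  0.142 ]
tallS 0.86 (271.8, 298.8) [30.8 23.9] 78.7 [ 0.6298 -0.21    0.08  ]
lampcorner [0.726 0.288 0.022]
lampcorner [0.523 0.428 0.022]
lampcorner [0.5   0.314 0.022]
[0.552 0.369 0.03 ]
{'clock': 1.85, 'ee_pos': [0.17, 0.653, 0.219], 'tcp_rot': [[-0.968, 0.251, -0.0], [0.251, 0.968, -0.0], [0.0, -0.0, -1.0]], 'force': [-0.275, 0.612, -0.386], 'width': 0.093}
```

View pics/crop.png

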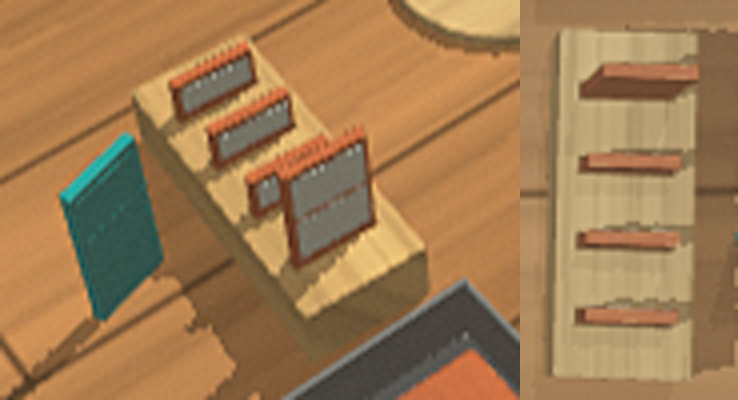

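The crop confirms it. The chosen tile is the tallest, clay-coloured with white glaze, in the far slot, and the turquoise one stands on the table outside the rack. Next I triangulate the button and refine the rack's yaw, while closing the fingers on the way to the lamp.

Emit:
{"method": "arm_command", "body": {"steps": [[[0.31, -0.23, 0], 0, 1], [[0.31, -0.23, 0], 0, 1], [[0.31, -0.23, 0], 0, 1], [[0.31, -0.23, 0], 0, 1], [[0.31, -0.23, 0], 0, 1], [[0.31, -0.23, 0], 0, 1], [[0.31, -0.23, 0], 0, 1], [[0, 0, 0], 0, 1]], "force": 30}}

```text
clock: 2.85
ee_pos: [0.4975, 0.4095, 0.2183]
tcp_rot: [[-0.967, 0.255, 0.0], [0.255, 0.967, -0.001], [-0.0, -0.001, -1.0]]
force: [-0.4, 0.8, 0.1]
width: 0.0176
finger_force: 0.0
```

Run:
```python
from h import *
from scipy.optimize import least_squares
s=robot.read_camera("scene"); t=robot.read_camera("top")
print(np.round(robot.observe()["ee_pos"],4))
i=cv2.imread("pics/scene0.png"); j=cv2.imread("pics/top0.png")
# dark cap centroid from start pictures
for im,(x0,x1,y0,y1),nm in[(i,(390,425,190,215),"s"),(j,(155,190,225,255),"t")]:
    g=cv2.cvtColor(im,6)[y0:y1,x0:x1]; m=g<65; ys,xs=np.nonzero(m); print(nm,xs.mean()+x0,ys.mean()+y0,m.sum(), xs.min()+x0,xs.max()+x0,ys.min()+y0,ys.max()+y0)
for z in(.03,.036,.042): print(z,at_z(s,405.5,201,z).round(3),at_z(t,171,240.5,z).round(3))
# orange tile tops in the top view
h=cv2.cvtColor(j,cv2.COLOR_BGR2HSV)[175:285,385:435]
m=((h[...,0]<11)&(h[...,1]>110)&(h[...,2]>150)).astype(np.uint8)
n,l,st,c=cv2.connectedComponentsWithStats(m)
for k in range(1,n):
    if st[k,4]>20:
        u,v=c[k]+[385,175]; print(st[k],np.round((u,v),1),at_z(t,u,v,.142).round(4),at_z(t,u,v,.087).round(4))
```

```text
[0.4951 0.4117 0.2186]
s 405.2763157894737 204.5921052631579 76 399 412 199 208
t 172.74576271186442 240.83898305084745 118 163 179 233 248
0.03 [0.546 0.371 0.03 ] [0.551 0.369 0.03 ]
0.036 [0.55  0.366 0.036] [0.55  0.368 0.036]
0.042 [0.554 0.36  0.042] [0.55  0.366 0.042]
```

Emit:
{"method": "arm_command", "body": {"steps": [[[0.09, -0.07, -0.28], 0, 1], [[0.09, -0.07, -0.28], 0, 1], [[0.09, -0.07, -0.28], 0, 1], [[0.1, -0.08, -0.26], 0, 1], [[0, 0, 0], 0, 1], [[0, 0, 0], 0, 1], [[0, 0, -0.03], 0, 1], [[0, 0, -0.03], 0, 1]]}}

```text
clock: 3.95
ee_pos: [0.5505, 0.3691, 0.0456]
tcp_rot: [[-0.968, 0.251, 0.001], [0.251, 0.968, 0.001], [-0.001, 0.001, -1.0]]
force: [0.1, 0.8, 0.1]
width: 0.0005
finger_force: 0.0
```

Run:
```python
from h import *
t=robot.read_camera("top"); j=cv2.imread("pics/top0.png")
o=robot.observe(); print(np.round(o["ee_pos"],4),np.round(o["force"],2),o["width"])
h=cv2.cvtColor(j,cv2.COLOR_BGR2HSV); print(h[198,412],h[219,408],h[240,408],h[262,408])
m=((h[...,0]<12)&(h[...,1]>125)).astype(np.uint8)[180:285,388:432]
n,l,st,c=cv2.connectedComponentsWithStats(m)
for k in range(1,n):
    if st[k,4]>20:
        u,v=c[k]+[388,180]; print(st[k],np.round((u,v),1),at_z(t,u,v,.142).round(4),at_z(t,u,v,.087).round(4),at_z(t,u,v,.075).round(4))
```

```text
[0.5502 0.3687 0.0445] [-1.14  0.4  -0.59] 0.0003442749169562571
[ 12 137 112] [ 12 142 187] [ 11 140 186] [ 12 137 184]
[  9  13  32   9 144] [411.8 196.1] [ 0.6352 -0.2047  0.142 ] [ 0.6431 -0.2142  0.087 ] [ 0.6449 -0.2162  0.075 ]
[ 9 37 27  6 89] [411.1 219.3] [ 0.5827 -0.2017  0.142 ] [ 0.5883 -0.211   0.087 ] [ 0.5896 -0.213   0.075 ]
[ 8 58 28  5 87] [409.2 240.4] [ 0.5353 -0.196   0.142 ] [ 0.5388 -0.2051  0.087 ] [ 0.5396 -0.207   0.075 ]
[ 8 80 27  4 77] [408.7 261.6] [ 0.4878 -0.1934  0.142 ] [ 0.4893 -0.2023  0.087 ] [ 0.4896 -0.2043  0.075 ]
```

Emit:
{"method": "arm_command", "body": {"steps": [[[0, 0, -0.02], 0, 1], [[0, 0, -0.02], 0, 1], [[0, 0, -0.02], 0, 1], [[0, 0, -0.01], 0, 1], [[0, 0, -0.01], 0, 1], [[0, 0, 0], 0, 1], [[0, 0, 0], 0, 1], [[0, 0, 0], 0, 1]]}}

```text
clock: 5.0
ee_pos: [0.5508, 0.3688, 0.0375]
tcp_rot: [[-0.968, 0.251, 0.001], [0.251, 0.968, 0.001], [-0.001, 0.002, -1.0]]
force: [-22.7, -10.8, 48.6]
width: 0.0004
finger_force: 24.1
```

Run:
```python
from h import *
s=robot.read_camera("scene"); t=robot.read_camera("top"); o=robot.observe(); print(np.round(o["ee_pos"],4),np.round(o["force"],2))
i=cv2.cvtColor(cv2.imread("pics/scene0.png"),4)
f=lambda im:cv2.resize(im[165:235,370:440],(400,400),interpolation=cv2.INTER_CUBIC)
cv2.imwrite("pics/btn.png",cv2.cvtColor(np.hstack([f(i),f(s["frame"])]),4))
print(proj(s,[.5505,.3688,.0375]))
```

```text
[0.5508 0.3688 0.0375] [-22.39 -11.26  48.06]
[406.39532717 200.31167172]
```

View pics/btn.png

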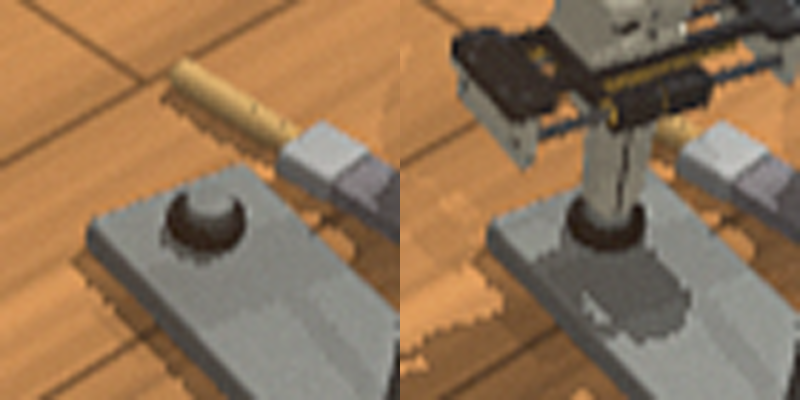

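The crop shows the fingertips on the grey cap inside its dark collar, at about (406,200). I release slowly and read the force, to check that the whole 6 mm travel was used.

Emit:
{"method": "arm_command", "body": {"steps": [[[0, 0, 0.03], 0, 1], [[0, 0, 0.01], 0, 1], [[0, 0, 0], 0, 1], [[0, 0, 0], 0, 1], [[0, 0, 0], 0, 1], [[0, 0, 0], 0, 1], [[0, 0, 0], 0, 1], [[0, 0, 0], 0, 1]]}}

```text
clock: 6.1
ee_pos: [0.5506, 0.3684, 0.0387]
tcp_rot: [[-0.968, 0.251, 0.0], [0.251, 0.968, 0.0], [-0.0, 0.0, -1.0]]
force: [0.6, 4.3, 4.0]
width: 0.0006
finger_force: 2.3
```

Emit:
{"method": "arm_command", "body": {"steps": [[[0, 0, 0.02], 0, 1], [[0, 0, 0], 0, 1], [[0, 0, 0], 0, 1], [[0, 0, 0], 0, 1], [[0, 0, 0], 0, 1], [[0, 0, 0], 0, 1], [[0, 0, 0], 0, 1], [[0, 0, 0], 0, 1]]}}

```text
clock: 7.1
ee_pos: [0.5505, 0.3682, 0.0416]
tcp_rot: [[-0.968, 0.251, -0.0], [0.251, 0.968, -0.0], [0.0, -0.0, -1.0]]
force: [1.3, -1.4, 3.2]
width: 0.0005
finger_force: 1.4
```

Emit:
{"method": "arm_command", "body": {"steps": [[[0, 0, 0.4], 0, 1], [[0, 0, 0.4], 0, 1], [[0.055, -0.38, 0.1], 0, 0], [[0.055, -0.38, 0.1], 0, 0], [[0.055, -0.38, 0.1], 0, 0], [[0.055, -0.38, 0], 0, 0], [[0.055, -0.38, 0], 0, 0], [[0.055, -0.38, 0], 0, 0]]}}

```text
clock: 8.1
ee_pos: [0.5997, 0.0246, 0.2064]
tcp_rot: [[-0.968, 0.251, -0.0], [0.251, 0.968, 0.0], [0.0, 0.0, -1.0]]
force: [-0.0, -0.1, -0.4]
width: 0.056
finger_force: 0.0
```

Emit:
{"method": "arm_command", "body": {"steps": [[[0.05, -0.32, 0], 0.1, 0], [[0.05, -0.32, 0], 0.1, 0], [[0.05, -0.32, 0], 0.1, 0], [[0.05, -0.32, 0], 0.1, 0], [[0.05, -0.32, 0], 0, 0], [[0, 0, 0], 0, 0], [[0, 0, 0], 0, 0], [[0, 0, 0], 0, 0]]}}

```text
clock: 9.1
ee_pos: [0.6375, -0.2126, 0.2067]
tcp_rot: [[-0.999, 0.053, -0.0], [0.053, 0.999, 0.0], [0.0, 0.0, -1.0]]
force: [1.3, 0.7, 0.2]
width: 0.0929
finger_force: 0.0
```

Run:
```python
from h import *
s=robot.read_camera("scene"); o=robot.observe(); print(np.round(o["ee_pos"],4),o["width"])
a=cv2.resize(s["frame"][230:340,200:330],(709,600),interpolation=cv2.INTER_CUBIC); cv2.imwrite("pics/above.png",cv2.cvtColor(a,4))
# predicted tile outline for pose (.638,-.214,yaw)
for yaw in(-3,-5):
  R=np.array([[np.cos(np.radians(yaw)),-np.sin(np.radians(yaw))],[np.sin(np.radians(yaw)),np.cos(np.radians(yaw))]])
  print(yaw,[np.round(((proj(s,[*(np.array([.638,-.214])+R@[.0045,y]),z])-[200,230])*[5.454,5.4545]),0).tolist() for y,z in((-.03,.142),(.03,.142),(-.03,.052),(.03,.052))])
```

```text
[ 0.6375 -0.2126  0.2068] 0.09313742631732948
-3 [[331.0, 344.0], [445.0, 281.0], [350.0, 464.0], [458.0, 402.0]]
-5 [[329.0, 343.0], [446.0, 283.0], [348.0, 462.0], [459.0, 404.0]]
```

View pics/above.png

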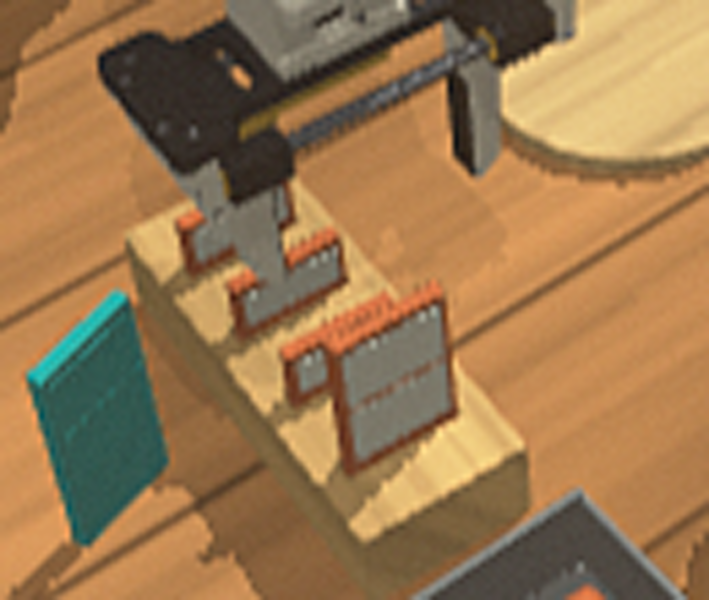

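The predicted outline of the tall tile agrees with the picture to about 1 px, with the tile slightly nearer the camera and its yaw near -3.5°. I nudge 2 mm, go down, and grip the two narrow edges.

Emit:
{"method": "arm_command", "body": {"steps": [[[0.013, -0.013, -0.3], 0, 0], [[0, 0, -0.3], 0, 0], [[0, 0, -0.2], 0, 0], [[0, 0, -0.11], 0, 0], [[0, 0, 0], 0, 0], [[0, 0, 0], 0, 0.5], [[0, 0, 0], 0, 0.6], [[0, 0, 0], 0, 0.6]], "force": 20}}

```text
clock: 10.15
ee_pos: [0.6397, -0.2157, 0.0709]
tcp_rot: [[-0.999, 0.054, 0.001], [0.054, 0.999, -0.0], [-0.001, -0.0, -1.0]]
force: [0.2, -0.3, 0.7]
width: 0.0674
finger_force: 0.0
```

Run:
```python
from h import *
s=robot.read_camera("scene"); o=robot.observe(); print(np.round(o["ee_pos"],4),o["width"],o["force"],o["finger_force"])
a=cv2.resize(s["frame"][230:340,200:330],(709,600),interpolation=cv2.INTER_CUBIC); cv2.imwrite("pics/grip.png",cv2.cvtColor(a,4))
```

```text
[ 0.6396 -0.2157  0.0707] 0.06321619683660694 [-0.54303453 -0.06527404  0.08493455] 0.0
```

View pics/grip.png

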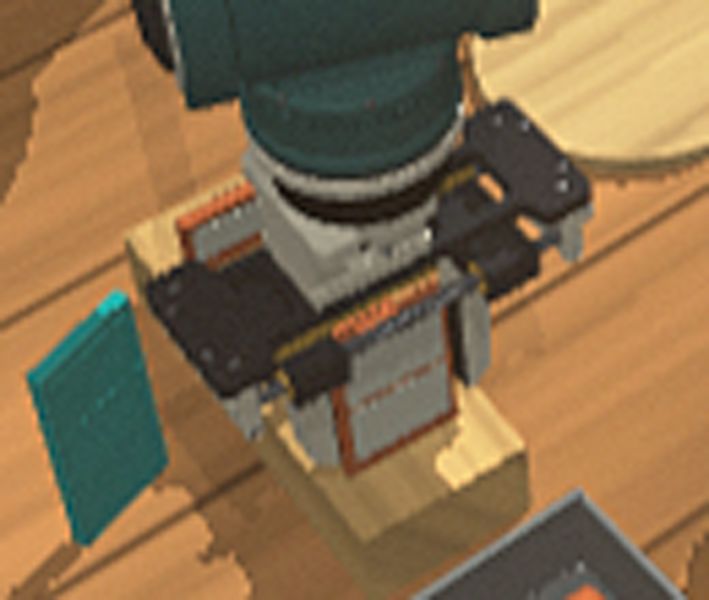

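The fingers flank the tall tile's two edges, at crop (320,430) and (475,330). Now I squeeze and start lifting.

Emit:
{"method": "arm_command", "body": {"steps": [[[0, 0, 0], 0, 1], [[0, 0, 0], 0, 1], [[0, 0, 0], 0, 1], [[0, 0, 0], 0, 1], [[0, 0, 0.1], 0, 1], [[0, 0, 0.1], 0, 1], [[0, 0, 0.1], 0, 1], [[0, 0, 0.1], 0, 1]], "force": 20}}

```text
clock: 11.2
ee_pos: [0.6395, -0.2156, 0.1315]
tcp_rot: [[-0.999, 0.054, 0.0], [0.054, 0.999, -0.0], [-0.0, -0.0, -1.0]]
force: [-0.3, 0.1, -1.9]
width: 0.0597
finger_force: 20.0
```

The tile is held, with width 0.0597 and a 1.9 N load. Plan: hook its foot behind the bat's far rim, which is fixed and 12 mm high, and pull the gripper back and down along an arc. The tile then pivots between the pads to about 45° with its glaze up. Carrying it there now.

Emit:
{"method": "arm_command", "body": {"steps": [[[-0.07, 0.3, 0.17], 0, 1], [[-0.07, 0.3, 0.17], 0, 1], [[-0.07, 0.3, 0], 0, 1], [[-0.07, 0.3, 0], 0, 1], [[-0.07, 0.3, 0], 0, 1], [[-0.07, 0.32, 0], 0, 1], [[0, 0, 0], 0, 1], [[0, 0, 0], 0, 1]]}}

```text
clock: 12.2
ee_pos: [0.5765, 0.0573, 0.1817]
tcp_rot: [[-0.999, 0.053, 0.0], [0.053, 0.999, -0.0], [-0.0, -0.0, -1.0]]
force: [0.2, 0.5, -1.8]
width: 0.0601
finger_force: 20.0
```

Run:
```python
from h import *
s=robot.read_camera("scene"); t=robot.read_camera("top"); o=robot.observe(); e=o["ee_pos"]; print(np.round(e,4),o["width"],np.round(o["force"],2))
for p,n in((s,"s"),(t,"t")):
    for r in robot.regions_of(p,"tall_tile")[:3]: print(n,round(r["confidence"],2),np.round(r["box"]))
f=e[2]-.0595
print([np.round(proj(s,[e[0]+.0045,e[1]+y,z])).tolist() for y in(-.03,.03) for z in(f,f+.13)])
cv2.imwrite("pics/carry.png",cv2.cvtColor(cv2.resize(s["frame"][120:300,230:430],(667,600),interpolation=cv2.INTER_CUBIC),4))
i=cv2.imread("pics/top0.png"); h=cv2.cvtColor(i,cv2.COLOR_BGR2HSV)
r=[x for x in robot.regions_of(t,"bat")][:1]
print([np.round(x["box"],1) for x in r], [at_z(t,299,v,.012).round(4) for v in(235.5,308)])
```

```text
[0.5766 0.0566 0.1814] 0.06009572125272709 [-0.33  0.88 -1.75]
s 0.63 [206. 282. 229. 330.]
s 0.16 [243. 274. 264. 291.]
t 0.71 [437. 228. 478. 244.]
t 0.26 [246. 134. 302. 176.]
[[331.0, 235.0], [331.0, 199.0], [347.0, 225.0], [349.0, 189.0]]
[array([261.9, 233.7, 322.1, 279. ])] [array([0.5597, 0.0548, 0.012 ]), array([0.3813, 0.0568, 0.012 ])]
```

View pics/carry.png

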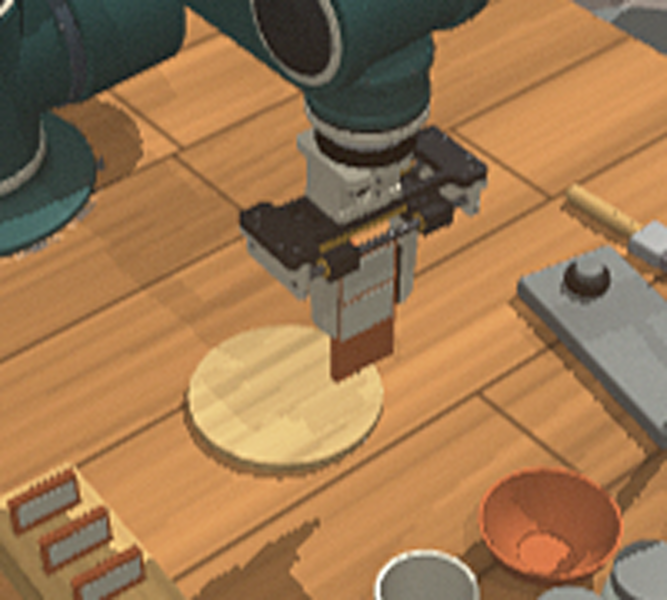

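The tile hangs upright between the pads with its foot where predicted, at (331,235). The button is up and the short tiles are in their slots. I lower the tile behind the bat's far rim.

Emit:
{"method": "arm_command", "body": {"steps": [[[0, 0, -0.3], 0, 1], [[0, 0, -0.25], 0, 1], [[0, 0, -0.15], 0, 1], [[0, 0, -0.05], 0, 1], [[0, 0, -0.03], 0, 1], [[0, 0, 0], 0, 1], [[0, 0, 0], 0, 1], [[0, 0, 0], 0, 1]]}}

```text
clock: 13.45
ee_pos: [0.5767, 0.0575, 0.0647]
tcp_rot: [[-0.999, 0.054, 0.001], [0.054, 0.999, 0.0], [-0.001, 0.0, -1.0]]
force: [0.5, 0.3, -1.8]
width: 0.0601
finger_force: 20.0
```

Emit:
{"method": "arm_command", "body": {"steps": [[[-0.08, 0, -0.007], 0, 1], [[-0.065, 0, -0.005], 0, 1], [[-0.065, 0, -0.005], 0, 1], [[-0.062, 0, -0.019], 0, 1], [[-0.061, 0, -0.027], 0, 1], [[-0.055, 0, -0.035], 0, 1], [[-0.05, 0, -0.043], 0, 1], [[0, 0, 0], 0, 1]]}}

```text
clock: 14.45
ee_pos: [0.5099, 0.0574, 0.0421]
tcp_rot: [[-0.999, 0.054, -0.001], [0.054, 0.999, -0.0], [0.001, -0.0, -1.0]]
force: [1.1, -0.3, -1.6]
width: 0.0595
finger_force: 20.0
```

Run:
```python
from h import *
s=robot.read_camera("scene"); o=robot.observe(); print(np.round(o["ee_pos"],4),o["width"],np.round(o["force"],2),np.round(o["torque"],2))
cv2.imwrite("pics/tilt.png",cv2.cvtColor(cv2.resize(s["frame"][170:270,270:390],(720,600),interpolation=cv2.INTER_CUBIC),4))
```

```text
[0.5102 0.0573 0.0425] 0.059860022325677976 [ 0.   -0.05 -1.5 ] [ 0.   -0.02  0.01]
```

View pics/tilt.png

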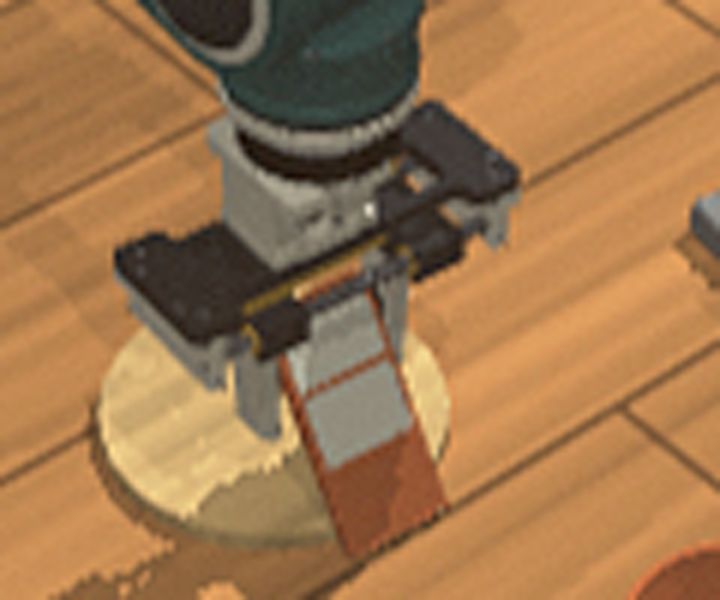

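The tile now leans about 45° with its glaze up. Its foot corners are at crop (348,557) and (445,507), beyond the rim. I tighten the grip, lift, centre it over the bat, and then check the tilt.

Emit:
{"method": "arm_command", "body": {"steps": [[[0, 0, 0], 0, 1], [[0, 0, 0.15], 0, 1], [[0, 0, 0.25], 0, 1], [[-0.1, 0, 0.25], 0, 1], [[-0.15, 0, 0.2], 0, 1], [[-0.08, 0, 0.1], 0, 1], [[0, 0, 0], 0, 1], [[0, 0, 0], 0, 1]], "force": 35}}

```text
clock: 15.5
ee_pos: [0.4613, 0.0574, 0.1842]
tcp_rot: [[-0.999, 0.054, -0.001], [0.054, 0.999, -0.0], [0.001, -0.0, -1.0]]
force: [0.5, 0.6, -1.3]
width: 0.0598
finger_force: 35.0
```

Run:
```python
from h import *
s=robot.read_camera("scene"); o=robot.observe(); e=np.array(o["ee_pos"]); print(np.round(e,4),o["width"],np.round(o["force"],2),o["finger_force"])
cv2.imwrite("pics/final.png",cv2.cvtColor(cv2.resize(s["frame"][130:270,270:390],(600,700)[:2],interpolation=cv2.INTER_CUBIC)[:600],4))
G=e+[0,0,.019]
for th in(35,40,45,50,55):
    c,n=np.cos(np.radians(th)),np.sin(np.radians(th)); X=np.array([c,-.054*c,n]); Z=np.array([-n,.054*n,c]); Y=np.array([.054,.999,0])
    q=[proj(s,G+X*.0045-Z*.0785+Y*y) for y in(-.03,.03)]; print(th,[np.round((k-[270,130]+.5)*5).tolist() for k in q],"foot z",round((G-Z*.0785)[2],3))
```

```text
[0.4613 0.0574 0.184 ] 0.059557051364422256 [-0.3   0.36 -1.13] 34.998523592948914
35 [[222.0, 433.0], [308.0, 390.0]] foot z 0.139
40 [[227.0, 432.0], [313.0, 389.0]] foot z 0.143
45 [[232.0, 430.0], [319.0, 387.0]] foot z 0.148
50 [[237.0, 428.0], [323.0, 385.0]] foot z 0.153
55 [[240.0, 424.0], [328.0, 381.0]] foot z 0.158
```

View pics/final.png

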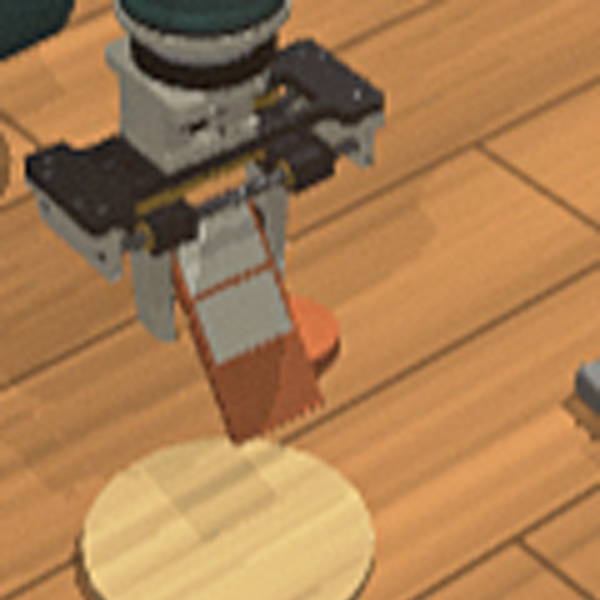

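The tile hangs over the bat, glaze up and foot low, with its foot corners at crop (235,440) and (322,402). That gives a tilt of about 48°, a foot height of about 0.15 m and a steady load. Handing in.

```bash
python3 -c "
from station import robot
print(robot.sign_off())"
```

```text
the job is handed in; nothing more can be done
None
```

I pressed the lamp button fully down and let it spring back, then drew the tall tile from the rack; it was handed in held still over the bat's middle, glaze up, tilted about 48° with its foot about 15 cm above the table (no verdict was returned).

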